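# Check and hold a manifold block in the setting jig

### The job

Pick up the aluminium block with the bevelled edge and hold it level and still over the lens of the upward-looking inspection camera for a good second, its underside level with the top of the camera's post. Then, without dropping it, set it on the jig's steel plate with the bevel away from the fence and bring it home, flat and up against both fence and end stop. Finish while holding it there with one steady diagonal push of the fingers, towards the fence and down at once, pressing it firmly on fence and plate together; do not let go, and leave the other things on the bench alone.

Things in the scene. Friction and masses are not known exactly. Their poses are not given: they have to be found in the camera images.
- block_center (a point): Centre (half-way up) of the loose workpiece: bare aluminium block 50 (x) x 90 (y) x 36 (z) mm, 0.32 to 0.46 kg, three small round ports in its top, one upper long edge (its -x side) cut off in a bevel. Best gripped across the 50 mm. At first it stands on the bench, bevel roughly towards the robot (yaw within 0.5 rad). Another block of that size has no bevel: not that one.
- block_bevel (a point): Middle of the block's bevelled face, 16 mm to the -x side of block_center and 9 mm above it. The bevel is at 45 degrees, looks to -x and up, runs the whole 90 mm and is 18 mm wide by 18 mm high: the -x side is upright for its lower 18 mm only; the top runs from x = -7 to +25 mm; the +x side is upright over all 36 mm. A push of 12 to 20 N in all is firm enough.
- corner (a point): The jig's inner corner, where plate top, fence face and the end stop's inner face meet. +x runs into the fence, +y into the stop, z up. The fixed stop is a dark steel bar 22 mm wide, 25 mm high (bolt heads 29), from the fence out to x = -110 mm. The block seated here has its centre at (-25, -45, 18) mm, its axes parallel to these, bevel to -x.
- view_mark (a point): Point straight above the inspection camera's lens at the height of its post's top, 120 mm above the bench: the middle of the block's underside belongs here for viewing, at any yaw.
- viewer: The fixed inspection camera: black box 70 x 70 x 45 mm, round steel-rimmed lens in its top (rim 51 mm above the bench), and a thin steel post (10 mm across, 120 mm high) 80 mm from the lens axis on its +x side. Origin at the underside, below the lens; same axes as view_mark.
- block: The bevelled block as a whole; origin at the middle of its underside, axes as described at block_center.
- jig_plate: The jig's fixed steel plate, ground and slippery (friction about 0.25), 180 (x) x 270 (y) x 12 mm, on a thin rubber mat; its top is 16 mm above the bench and reaches from corner 155 mm to -x and at least 160 mm to -y. Origin at the middle of its underside, axes parallel to those of corner.
- jig_fence: The jig's fixed fence, a dark steel bar 20 (x) x 270 (y) x 40 (z) mm standing on the plate's side away from the robot; its -x face is the working face. Origin at the middle of its underside, axes parallel to those of corner.
- plain_block: Bystander: loose aluminium block 50 x 90 x 36 mm without a bevel; origin at the middle of its underside.
- wrench: Bystander: open-ended steel wrench, 150 mm long, lying along its x.
- flange: Bystander: steel ring 52 mm across, 12 mm high.
- oil_bottle: Bystander: white plastic bottle 44 mm across, 100 mm high; origin at its underside.
- screwdriver: Bystander: screwdriver lying along its x.
- carton: Bystander: cardboard box 70 x 100 x 50 mm; origin at its underside.
- flask: Bystander: steel vacuum flask 92 mm across, 270 mm high; origin at its underside.
Mind the look-alikes: they are no part of the job. Leave any blue or yellow look-alike of the viewer alone. Leave any green look-alike of the block alone.

How it is judged:
By the outcome, as a careful person would: the job done as asked, in the order asked, and still so for the second after the job is handed in, while the arm keeps its last pose, push and grip.
It also fails if it takes over 61 s, if anything falls off the work surface, if the arm or the gripper's body presses on something with over 40 N, if the wrist force passes 120 N, or if a joint passes its speed limit or range.

### The arm

A 6-joint arm with a two-finger parallel gripper is mounted at the origin on the work surface. World frame = base frame: x ahead of the robot, y to its left, z up, the work surface at z = 0. Lengths are in m, angles in rad, forces in N, time in s.
With the tool pointing down it reaches from about 0.425 to 0.95 m from the base axis. Payload 3.5 kg.
Tool frame: the origin (TCP) lies at the centre of the arm's flange, where the gripper is bolted on; the fingertips stand 173 mm ahead of it and the grasp point (between the pads) lies 155 mm ahead of it (ctrl.finger_overhang is the distance from the TCP to the fingertips, in m); z points along the fingers, y is the line along which they close (so a half turn about z gives the same grasp; the last joint's range is limited). The gripper opens to 85 mm and grips with 20 to 120 N. Pads are 22 mm wide; open, the fingers measure 114 mm over their backs; the gripper's body (76 mm by 85 mm) begins 54 mm behind the grasp point. The pads swing forward as they close: fully open they stand 13 mm farther back than shut.
Start: joints at [1.027, 0.286, 1.577, -0, 1.279, -0.15], TCP at [0.259, 0.623, 0.405] pointing down, gripper open.
Joint ranges: [-2.77, 2.77], [-0.9, 2.22], [0.21, 2.48], [-1.53, 4.67], [0.24, 2.81], [-2.84, 2.84]. Speed limits (rad/s): [2.79, 2.79, 3.14, 3.14, 3.14, 3.14].

### API

Orientations are given as a unit quaternion [x, y, z, w].
In Python, from bench import get_state, viewer, ctrl gives the robot as it stands. The module is installed in compiled form; this text tells all that it offers.
- The arm moves only by the tool apply_moves, never from a script. Its argument "increments" is one flat list of numbers, 7 for each row, row after row: the turn, a rotation vector about the tool's x, y, z scaled (see below), then the shift along the tool's x, y, z scaled (see below), then the opening, from -1 (shut) to 1 (fully open). A call has exactly 10 rows; each row is the pose to reach, as a shift and turn from the pose commanded when the call began, along the tool's axes at that moment; what a row does not reach only later rows make up. The controller multiplies each number of a shift by 250 mm and each number of a turn by 2 rad. A row lasts 1/10 s, in which the tool goes at most 50 mm and 8.59 degrees, less where a joint would pass 70% of its speed; a pose out of reach is approached as far as the arm can. A call with a number of a shift or a turn outside -1 to 1 is refused whole. A call with a gripper value outside its range is refused whole. The fingers move at their own pace and stop on an object; the grip force is fixed at half the most. Time passes only in rows, so rows that repeat a pose let the fingers close, or fill a call up. It gives the time, the measured TCP pose, the force, the opening and the grip force at its end, in the units of the state.
- get_state(): the state, without advancing time (a new reading comes with each control period).
- viewer.capture(name): name is "side" or "top" or "wrist"; returns the picture (384x512x3 uint8, red, green, blue); there is no depth.
- viewer.camera_model(name): a dict with "vfov" (degrees; the focal length in pixels is half the picture's height over the tangent of half this angle, whatever the lens; pixels are square), "cx", "cy" (the principal point, pixels), "eye" and "attitude" of the camera in the world. Camera axes: x right, y down, z forward; pixel columns grow to the right and rows downward; lengths in m; the calibration is good to about 2 mm. A picture is of the moment at which its call begins: read the wrist's pose just before it. camera_model takes no time and is no camera call; for the wrist camera it gives the pose at the moment of the call.
- ctrl.job_done(): hands the job in; it is judged then, once.
The state is a dict: "time_s": time; "joint_positions": joint angles; "joint_velocities": joint speeds; "joint_torque": joint torques, N m; "position": TCP position; "eef_rot": TCP orientation; "wrist_force": force on the tool from outside, world axes, zero at the start; "wrist_torque": the same for the moment, N m; "grip_width": opening from 0.0 (shut) to 1.0 (fully open); "grip_force": force on a finger pad.
Only numpy, scipy, OpenCV 4.12 (cv2) and the standard library are available. Lean on these libraries where they do the work, as an engineer would, in place of code of your own. Each camera call takes 0.05 s, during which the arm holds its last target. There are 200 camera calls.

## Working session

There is one attempt and no reset: what is moved stays moved. The work goes in short steps, Python scripts to look and compute and a tool call to move; the robot and the scene stay as the last step left them, time stands still between calls to the robot, and variables do not carry over. Pictures are saved under pics/ and viewed, at most 10 in all, crops included, and the job is handed in when it is done.

Besides the shell and the picture viewer there is one more tool, called in YAML: its name, and indented under it one key for each argument. apply_moves: Moves the arm, as the interface text tells. Shifts and turns lie within -1 to 1; 1 stands for 250 mm of shift or 2 rad of turn. Its arguments: {"type":"object","properties":{"increments":{"type":"array","items":{"type":"number"}}},"required":["increments"]}

```bash
mkdir -p pics
cat > h.py <<'E'
import numpy as np, cv2
from bench import get_state, viewer, ctrl
from scipy.spatial.transform import Rotation as R
def model(n):
    m=viewer.camera_model(n); f=192/np.tan(np.radians(m['vfov'])/2)
    a=np.array(m['attitude'],float); A=R.from_quat(a).as_matrix() if a.size==4 else a.reshape(3,3)
    return f,m['cx'],m['cy'],np.array(m['eye']),A
def ray(M,u,v):
    f,cx,cy,e,A=M; return A@np.array([(u-cx)/f,(v-cy)/f,1.])
def onplane(M,u,v,z):
    d=ray(M,u,v); return M[3]+d*(z-M[3][2])/d[2]
def proj(M,p):
    f,cx,cy,e,A=M; c=A.T@(np.array(p)-e); return np.array([cx+f*c[0]/c[2],cy+f*c[1]/c[2]])
def snap(n,name):
    im=cv2.cvtColor(viewer.capture(n),cv2.COLOR_RGB2BGR); cv2.imwrite(f'pics/{name}.png',im); return im
E
python3 - <<'E'
from h import *
a=[]
for n in('side','top'):
    M=model(n); print(n,viewer.camera_model(n)); a.append(snap(n,n+'1'))
s=get_state(); print(s)
cv2.imwrite('pics/both.png',np.hstack(a)[:, :])
E
```

```text
side {'vfov': 44.00860683644879, 'cx': 259.6925068281557, 'cy': 189.86831066091992, 'eye': array([-0.03581174, -0.97819201,  0.87001303]), 'attitude': array([ 0.85683491, -0.24165919,  0.11900069, -0.43962895])}
top {'vfov': 45.885758678543915, 'cx': 248.42635449913823, 'cy': 195.42367386747614, 'eye': array([ 0.29684434, -0.02130833,  1.48545576]), 'attitude': array([ 0.7065065 , -0.70298602,  0.061964  , -0.05310061])}
{'time_s': 0.1, 'joint_positions': array([ 1.02699420e+00,  2.87107007e-01,  1.57803878e+00,  3.53519376e-05,
        1.27859306e+00, -1.50008359e-01]), 'joint_velocities': array([-2.76226459e-06,  6.27024379e-04, -4.44668994e-03, -5.76160151e-04,
       -5.51216039e-04, -1.23704224e-04]), 'joint_torque': array([ 7.68648351e-04, -4.07296228e+01, -2.93697292e+01, -1.66249770e-04,
        3.43789718e-03, -5.47939933e-06]), 'position': array([0.25885064, 0.62314945, 0.40346071]), 'eef_rot': array([ 1.95632019e-01,  9.80676787e-01, -1.00341735e-03, -3.80753878e-04]), 'wrist_force': array([0.89000928, 0.55130757, 0.55468538]), 'wrist_torque': array([ 0.04192255,  0.02655283, -0.03393912]), 'grip_force': 0.0, 'grip_width': 1.0021502505323194}
```

View pics/top1.png

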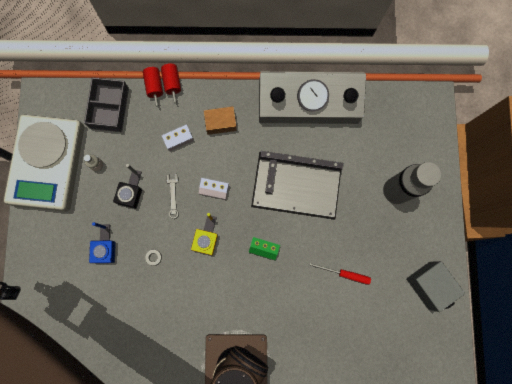

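View pics/side1.png

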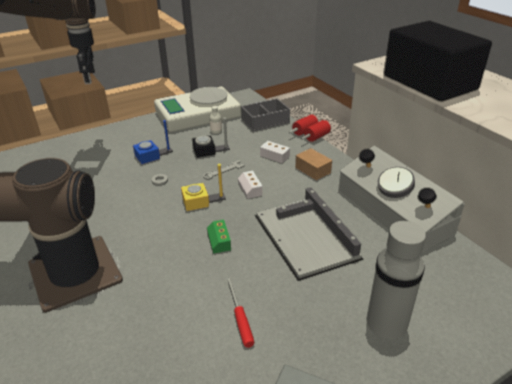

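Top view: block-like things are two aluminium blocks at (177,137) and (213,188), plus a green look-alike at (264,248). The viewer is the black box at (127,193); blue (102,251) and yellow (205,242) are decoys. The jig is at (297,185), with the stop near (271,177). I'll take one close crop to see which block has the bevel.

Run:
```python
from h import *
t=cv2.imread('pics/top1.png'); s=cv2.imread('pics/side1.png')
a=cv2.resize(t[115:215,105:235],(780,600)[::1],interpolation=cv2.INTER_CUBIC)[:, :]
a=cv2.resize(t[115:215,105:235],(455,350),interpolation=cv2.INTER_CUBIC)
b=cv2.resize(s[135:205,230:300],(345,350),interpolation=cv2.INTER_CUBIC)
c=cv2.resize(t[145:225,245:350],(328,250),interpolation=cv2.INTER_CUBIC)
d=cv2.resize(s[180:280,250:370],(300,250),interpolation=cv2.INTER_CUBIC)
o=np.zeros((600,800,3),np.uint8); o[:350,:455]=a;o[:350,455:]=b;o[350:,:328]=c;o[350:,330:630]=d
cv2.imwrite('pics/crop1.png',o)
```

```text
(no output)
```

View pics/crop1.png

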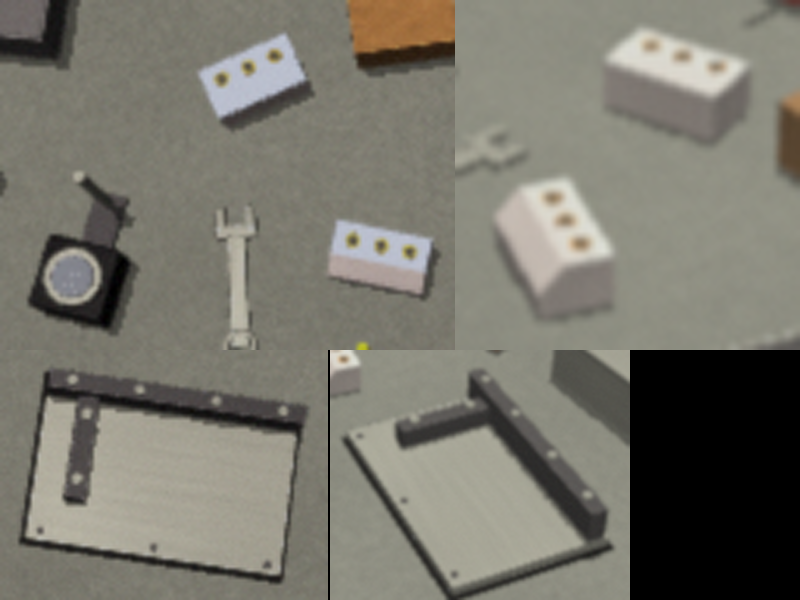

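The close crop shows the bevel on the block at top pixel (213,188), facing the robot. The block at (177,137) is plain. The stop is at the left (+y) end of the jig and the fence is on the far side.

Run:
```python
from h import *
M=model('top'); S=model('side')
tc=lambda u,v,z:onplane(M,105+u/3.5,115+v/3.5,z)
jc=lambda u,v,z:onplane(M,245+u/3.125,145+v/3.125,z)
p=[tc(337,221,.036),tc(432,236,.036),tc(330,276,.018),tc(422,292,.018)]
for q in p: print('blk',q.round(4))
print('lens',tc(73,276,.051).round(4),'post top',tc(79,177,.12).round(4))
for n,a in dict(fl=(22,541,.016),fr=(280,577,.016),fenceTL=(48,371,.056),fenceTRfront=(303,426,.056),fenceTLfront=(48,393,.056),stopR1=(99,403,.041),stopR2=(86,500,.041)).items(): print(n,jc(*a).round(4))
W=model('wrist'); s=get_state(); T=R.from_quat(s['eef_rot']).as_matrix()
print('T',T.round(3)); print('cam in tool',(T.T@(W[3]-s['position'])).round(4)); print((T.T@W[4]).round(3),W[:3])
print(ctrl.finger_overhang)
```

```text
blk [0.5912 0.1146 0.036 ]
blk [0.5776 0.0261 0.036 ]
blk [0.5423 0.1217 0.018 ]
blk [0.5277 0.0355 0.018 ]
lens [0.5354 0.3529 0.051 ] post top [0.6121 0.3338 0.12  ]
fl [ 0.1476 -0.0522  0.016 ]
fr [ 0.1132 -0.3115  0.016 ]
fenceTL [ 0.3163 -0.0769  0.056 ]
fenceTRfront [ 0.2633 -0.3304  0.056 ]
fenceTLfront [ 0.2946 -0.0769  0.056 ]
stopR1 [ 0.2849 -0.1287  0.041 ]
stopR2 [ 0.1898 -0.1152  0.041 ]
T [[-0.923  0.384 -0.001]
 [ 0.384  0.923 -0.002]
 [ 0.    -0.002 -1.   ]]
cam in tool [ 0.0764 -0.0002  0.0318]
[[ 0.001 -0.956 -0.292]
 [ 1.     0.001 -0.001]
 [ 0.001 -0.292  0.956]] (np.float64(303.5887702408129), 254.97375689880482, 187.30114916412995)
0.1734
```

Run:
```python
from h import *
M=model('top')
jc=lambda u,v,z:onplane(M,245+u/3.125,145+(v-350)/3.125,z)
P={}
for n,a in dict(fl=(22,541,.016),fr=(280,577,.016),fenceTRfront=(303,411,.056),fenceTLfront=(48,378,.056),fbotR=(300,430,.016),stopR1=(99,403,.041),stopR2=(86,500,.041),stopbotR2=(90,503,.016)).items(): P[n]=jc(*a);print(n,P[n].round(4))
d=P['fl']-P['fr'];print('yaw',np.arctan2(-d[0],d[1]),np.linalg.norm(d))
```

```text
fl [ 0.503  -0.0513  0.016 ]
fr [ 0.4666 -0.321   0.016 ]
fenceTRfront [ 0.6351 -0.3414  0.056 ]
fenceTLfront [ 0.6684 -0.077   0.056 ]
fbotR [ 0.6239 -0.3465  0.016 ]
stopR1 [ 0.6458 -0.131   0.041 ]
stopR2 [ 0.5427 -0.1169  0.041 ]
stopbotR2 [ 0.5438 -0.1227  0.016 ]
yaw -0.13422299188419964 0.272173025883354
```

```bash
cat >> h.py <<'E'
def go(p,heading,tilt=0.,fr=1.):
    """increments from the measured pose to TCP p; heading of tool x (deg), tilt of tool z from down towards +tool y (deg)"""
    s=get_state(); T=R.from_quat(s['eef_rot']); h=np.radians(heading)
    x=np.array([np.cos(h),np.sin(h),0]); z=np.array([0,0,-1.]); y=np.cross(z,x)
    G=R.from_matrix(np.c_[x,y,z])*R.from_euler('x',-tilt,degrees=True)
    print('shift',(T.inv().apply(np.array(p)-s['position'])/.25*fr).round(4),'turn',((T.inv()*G).as_rotvec()/2*fr).round(4),'force',np.round(s['wrist_force'],1),'t',s['time_s'])
E
python3 -c "
from h import *
go((.5597,.0745,.36),81)"
```

```text
shift [-1.9534 -1.5645  0.1765] turn [-1.00e-03  6.00e-04  6.67e-01] force [0.9 0.6 0.6] t 0.1
```

apply_moves:
  increments: [0,0,0.08,-0.15,-0.12,0,1,0,0,0.15,-0.3,-0.24,0,1,0,0,0.22,-0.45,-0.36,0.02,1,0,0,0.29,-0.6,-0.48,0.04,1,0,0,0.36,-0.75,-0.6,0.06,1,0,0,0.43,-0.9,-0.72,0.08,1,0,0,0.5,-0.98,-0.78,0.09,1,0,0,0.57,-0.98,-0.78,0.09,1,0,0,0.64,-0.98,-0.78,0.09,1,0,0,0.667,-0.98,-0.78,0.09,1]

```text
time_s: 1.1
position: [0.4105, 0.3487, 0.3816]
eef_rot: [0.762, 0.648, -0.001, -0.0]
wrist_force: [0.2, -0.8, 0.2]
grip_width: 1.003
grip_force: 0.0
```

```bash
python3 -c "
from h import *
go((.5597,.0745,.36),81)"
```

```text
shift [-0.9862  0.7658  0.0864] turn [-0.0005  0.0003 -0.0024] force [ 0.2 -0.8  0.2] t 1.1
```

apply_moves:
  increments: [0,0,0,-0.15,0.12,0.01,1,0,0,0,-0.3,0.24,0.02,1,0,0,0,-0.45,0.36,0.04,1,0,0,0,-0.6,0.48,0.06,1,0,0,0,-0.75,0.6,0.07,1,0,0,0,-0.88,0.7,0.08,1,0,0,0,-0.986,0.766,0.086,1,0,0,-0.002,-0.986,0.766,0.086,1,0,0,-0.002,-0.986,0.766,0.086,1,0,0,-0.002,-0.986,0.766,0.086,1]

```text
time_s: 2.1
position: [0.5605, 0.0766, 0.3604]
eef_rot: [0.759, 0.651, -0.0, -0.0]
wrist_force: [0.0, 0.0, -0.4]
grip_width: 1.001
grip_force: 0.0
```

Run:
```python
from h import *
W=model('wrist'); im=snap('wrist','w1')
c=np.array([.5597,.0745]); y=-.155; X=np.array([np.cos(y),np.sin(y)]); Y=np.array([-X[1],X[0]])
big=cv2.resize(im,(800,600))
for a,b,z in[(25,45,.036),(25,-45,.036),(-7,45,.036),(-7,-45,.036),(-25,45,.018),(-25,-45,.018)]:
    q=proj(W,[*(c+X*a/1e3+Y*b/1e3),z]); print((a,b),q.round(1)); cv2.circle(big,tuple((q*800/512).astype(int)),3,(0,0,255),1)
cv2.imwrite('pics/w1b.png',big); print(get_state()['position'])
```

```text
(25, 45) [283.2 129.6]
(25, -45) [280.5 217.2]
(-7, 45) [249.6 129.5]
(-7, -45) [249.7 217.1]
(-25, 45) [232.1 127.5]
(-25, -45) [233.6 210.7]
[0.5604802  0.07690162 0.36050941]
```

View pics/w1b.png

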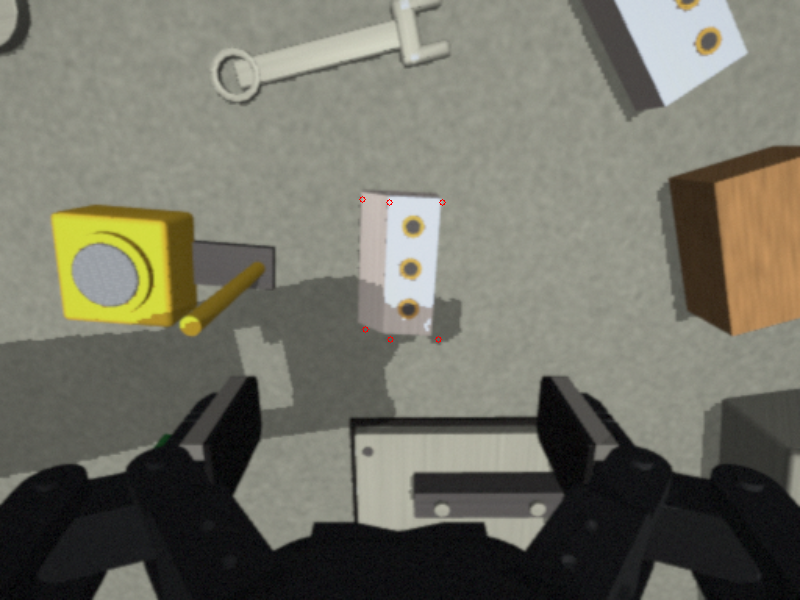

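Wrist view: the block top is at (387,195)–(440,334), about 4 mm to +y and 2 mm to −x of the projected dots. The bevel is on the left (−x), as wanted. I'll correct for that and descend.

```bash
python3 -c "
from h import *
go((.5573,.0787,.173),80.4)"
```

```text
shift [ 0.005  -0.0132  0.75  ] turn [-0.0003 -0.0001  0.008 ] force [ 0.5 -0.1  0.1] t 2.15
```

apply_moves:
  increments: [0,0,0.008,0.005,-0.013,0.12,1,0,0,0.008,0.005,-0.013,0.28,1,0,0,0.008,0.005,-0.013,0.44,1,0,0,0.008,0.005,-0.013,0.58,1,0,0,0.008,0.005,-0.013,0.68,1,0,0,0.008,0.005,-0.013,0.73,1,0,0,0.008,0.005,-0.013,0.75,1,0,0,0.008,0.005,-0.013,0.75,1,0,0,0.008,0.005,-0.013,0.75,0.5,0,0,0.008,0.005,-0.013,0.75,-1]

```text
time_s: 3.15
position: [0.5588, 0.0777, 0.1749]
eef_rot: [0.764, 0.645, 0.001, 0.001]
wrist_force: [-0.1, -0.3, 0.4]
grip_width: 0.694
grip_force: 0.0
```

apply_moves:
  increments: [0,0,0,0,0,0,-1,0,0,0,0,0,0,-1,0,0,0,0,0,0,-1,0,0,0,0,0,0,-1,0,0,0,0,0,0,-1,0,0,0,0,0,0,-1,0,0,0,0,0,0,-1,0,0,0,0,0,0,-1,0,0,0,0,0,0,-1,0,0,0,0,0,0,-1]

```text
time_s: 4.15
position: [0.559, 0.0775, 0.1752]
eef_rot: [0.764, 0.645, 0.001, 0.001]
wrist_force: [0.0, 0.7, 5.6]
grip_width: 0.573
grip_force: 63.6
```

```bash
python3 -c "
from h import *
go((.5354,.3529,.36),76)
im=snap('wrist','w2')"
```

```text
shift [ 1.0702 -0.2765 -0.7393] turn [ 0.0015 -0.0004  0.0375] force [0.  0.7 5.6] t 4.15
```

View pics/w2.png

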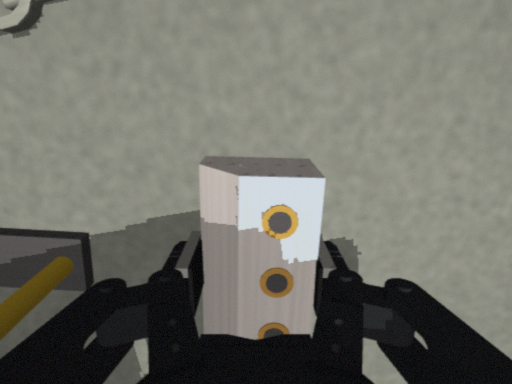

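Wrist view: the block is held between the pads, ports at (280,222) and (277,282), bevel on the left. Next I lift and move part-way to the viewer, to see the lens and post from close by.

apply_moves:
  increments: [0,0,0,0,0,-0.05,-1,0,0,0,0,0,-0.14,-1,0,0,0,0,0,-0.28,-1,0,0,0.01,0,0,-0.42,-1,0,0,0.02,0.1,-0.03,-0.56,-1,0,0,0.03,0.25,-0.08,-0.66,-1,0,0,0.037,0.4,-0.12,-0.74,-1,0,0,0.037,0.5,-0.14,-0.74,-1,0,0,0.037,0.53,-0.15,-0.74,-1,0,0,0.037,0.53,-0.15,-0.74,-1]

```text
time_s: 5.2
position: [0.5424, 0.2152, 0.3572]
eef_rot: [0.787, 0.617, -0.001, -0.0]
wrist_force: [-0.8, -0.4, -3.5]
grip_width: 0.577
grip_force: 62.4
```

Run:
```python
from h import *
s=get_state(); W=model('wrist'); im=snap('wrist','w3'); print(s['position'],s['wrist_force'],s['grip_width'])
for n,p in dict(lens=(.5354,.3529,.051),post=(.6121,.3338,.12)).items(): print(n,proj(W,p))
```

```text
[0.5423655  0.21517785 0.35722539] [-0.83060034 -0.36507236 -3.52415801] 0.5769068174740493
lens [209.16463574  19.39222889]
post [325.76502552  -7.43289169]
```

View pics/w3.png

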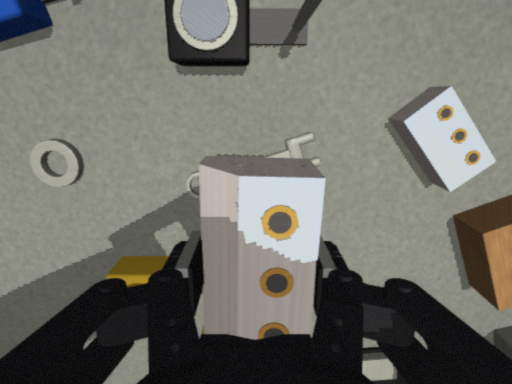

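Wrist view: the black viewer's lens rim spans columns 172–238 with its bottom at row 49, so its centre is about (205,16). The held block sits about 2.7 mm towards tool +x of the axis (mid port at (277,282)).

Run:
```python
from h import *
W=model('wrist'); L=onplane(W,205,16,.051); print(L)
L=L*.75+.25*np.array([.5354,.3529,.051]); h=np.radians(76)
t=L[:2]-.0027*np.array([np.cos(h),np.sin(h)])
print(t); go((*t,.2952),76)
```

```text
[0.53322065 0.35496507 0.051     ]
[0.5331123 0.351829 ]
shift [ 0.5254 -0.1683  0.2464] turn [-0.0011  0.001   0.0011] force [ 0.2 -0.2 -3.5] t 5.25
```

apply_moves:
  increments: [0,0,0,0.08,-0.02,0,-1,0,0,0,0.2,-0.06,0,-1,0,0,0,0.34,-0.11,0,-1,0,0,0,0.45,-0.15,0.04,-1,0,0,0,0.51,-0.165,0.1,-1,0,0,0,0.525,-0.168,0.17,-1,0,0,0,0.525,-0.168,0.22,-1,0,0,0,0.525,-0.168,0.24,-1,0,0,0,0.525,-0.168,0.246,-1,0,0,0,0.525,-0.168,0.246,-1]

```text
time_s: 6.25
position: [0.5346, 0.3511, 0.2969]
eef_rot: [0.788, 0.616, 0.0, 0.0]
wrist_force: [1.2, -0.3, -3.0]
grip_width: 0.57
grip_force: 62.4
```

Run:
```python
from h import *
go((.5331,.3518,.2952),76)
S=model('side'); im=snap('side','s2'); T=model('top'); t=snap('top','t2')
L=[.5338,.3545]
for p in([*L,.12],[*L,.051],[.6121,.3338,.12]): print(proj(S,p).round(),proj(T,p).round())
u,v=proj(S,[*L,.12]).astype(int); a=cv2.resize(im[v-50:v+50,u-65:u+65],(520,400),interpolation=cv2.INTER_CUBIC)
u,v=proj(T,[*L,.12]).astype(int); b=cv2.resize(t[v-50:v+50,u-35:u+35],(280,400),interpolation=cv2.INTER_CUBIC)
cv2.imwrite('pics/v1.png',np.hstack([a,b]))
```

```text
shift [ 0.0011 -0.0064  0.0069] turn [ 0.0001 -0.      0.    ] force [ 1.2 -0.3 -3. ] t 6.25
[201. 122.] [120. 191.]
[203. 140.] [125. 194.]
[224. 118.] [128. 166.]
```

View pics/v1.png

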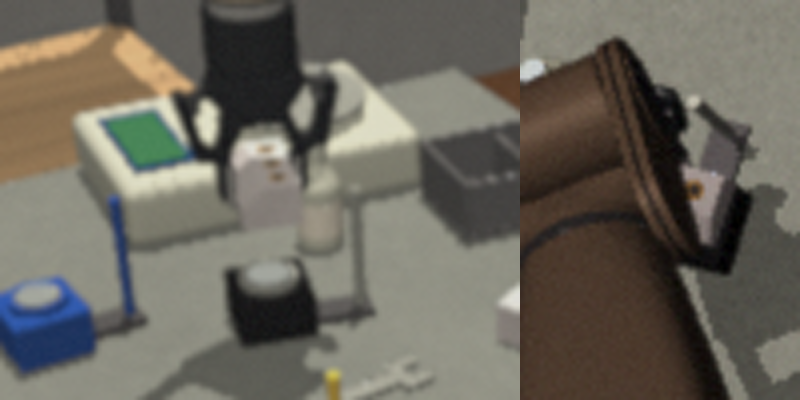

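The side crop shows the block over the black viewer's lens, clear of its post (top at about (352,188) in the crop). I'll make a small correction and hold.

apply_moves:
  increments: [0,0,0,0.001,-0.006,0.007,-1,0,0,0,0.001,-0.006,0.007,-1,0,0,0,0.001,-0.006,0.007,-1,0,0,0,0.001,-0.006,0.007,-1,0,0,0,0.001,-0.006,0.007,-1,0,0,0,0.001,-0.006,0.007,-1,0,0,0,0.001,-0.006,0.007,-1,0,0,0,0.001,-0.006,0.007,-1,0,0,0,0.001,-0.006,0.007,-1,0,0,0,0.001,-0.006,0.007,-1]

```text
time_s: 7.35
position: [0.5327, 0.3526, 0.295]
eef_rot: [0.788, 0.616, 0.0, 0.0]
wrist_force: [0.3, -0.5, -3.3]
grip_width: 0.575
grip_force: 62.4
```

apply_moves:
  increments: [0,0,0,0,0,0,-1,0,0,0,0,0,0,-1,0,0,0,0,0,0,-1,0,0,0,0,0,0,-1,0,0,0,0,0,0,-1,0,0,0,0,0,0,-1,0,0,0,0,0,0,-1,0,0,0,0,0,0,-1,0,0,0,0,0,0,-1,0,0,0,0,0,0,-1]

```text
time_s: 8.35
position: [0.5327, 0.3526, 0.295]
eef_rot: [0.788, 0.616, -0.0, 0.0]
wrist_force: [0.8, -0.1, -3.1]
grip_width: 0.574
grip_force: 62.4
```

Run:
```python
from h import *
s=get_state(); print(s['position'])
# set-down approach: block centre at (-68,-58) in corner frame, corner estimate (.6486,-.1312), yaw -.134
y=-.134; X=np.array([np.cos(y),np.sin(y)]); Y=np.array([-X[1],X[0]]); c=np.array([.6486,-.1312])
b=c-.068*X-.058*Y; t=b-.0027*Y; print(b,t)
go((*t,.36),82.3)
# a stand-off 130 mm short in -y from the jig for a look? the pose from which the camera (76 mm to +y) sees the corner
```

```text
[0.53270661 0.35259275 0.29495081]
[ 0.57346083 -0.1795953 ] [ 0.57310011 -0.1822711 ]
shift [-2.0377  0.6717 -0.2601] turn [-0.      0.     -0.0543] force [ 0.8 -0.1 -3.1] t 8.35
```

apply_moves:
  increments: [0,0,0,0,0,-0.08,-1,0,0,0,0,0,-0.2,-1,0,0,-0.01,-0.1,0.03,-0.26,-1,0,0,-0.02,-0.24,0.08,-0.26,-1,0,0,-0.03,-0.4,0.13,-0.26,-1,0,0,-0.04,-0.56,0.18,-0.26,-1,0,0,-0.05,-0.72,0.23,-0.26,-1,0,0,-0.054,-0.86,0.28,-0.26,-1,0,0,-0.054,-0.95,0.31,-0.26,-1,0,0,-0.054,-1,0.33,-0.26,-1]

```text
time_s: 9.35
position: [0.5527, 0.0882, 0.3602]
eef_rot: [0.754, 0.657, 0.0, 0.0]
wrist_force: [0.1, 0.5, -2.8]
grip_width: 0.572
grip_force: 62.6
```

```bash
python3 -c "
from h import *
go((.5731,-.1823,.36),82.3)"
```

```text
shift [-1.0606e+00  2.2890e-01  1.0000e-03] turn [ 0.0002  0.0001 -0.0014] force [ 0.1  0.5 -2.8] t 9.35
```

apply_moves:
  increments: [0,0,0,-0.12,0.03,0,-1,0,0,0,-0.26,0.06,0,-1,0,0,0,-0.42,0.1,0,-1,0,0,0,-0.58,0.13,0,-1,0,0,0,-0.74,0.16,0,-1,0,0,0,-0.88,0.2,0,-1,0,0,0,-0.96,0.22,0,-1,0,0,0,-1,0.23,0,-1,0,0,-0.001,-1,0.23,0,-1,0,0,-0.001,-1,0.23,0,-1]

```text
time_s: 10.35
position: [0.576, -0.1644, 0.3597]
eef_rot: [0.752, 0.659, 0.0, -0.001]
wrist_force: [0.0, 0.2, -3.4]
grip_width: 0.57
grip_force: 62.7
```

Run:
```python
from h import *
s=get_state(); W=model('wrist'); im=snap('wrist','w4'); print(s['position'])
y=-.134; X=np.array([np.cos(y),np.sin(y),0]); Y=np.array([-X[1],X[0],0]); c=np.array([.6486,-.1312,.016]); Z=np.array([0,0,1.])
big=cv2.resize(im,(800,600),interpolation=cv2.INTER_CUBIC)
for a,b,z in[(0,0,0),(0,0,25),(0,0,40),(-110,0,25),(-110,0,0),(0,22,25),(0,-100,0),(0,-100,40),(0,70,40),(-110,22,25)]:
    q=proj(W,c+(a*X+b*Y+z*Z)/1e3); print((a,b,z),(q*800/512).round(1)); cv2.circle(big,tuple((q*800/512).astype(int)),3,(0,0,255),1)
cv2.imwrite('pics/w4b.png',big)
```

```text
[ 0.57599627 -0.16435105  0.35971803]
(0, 0, 0) [505.9 200.2]
(0, 0, 25) [514.9 204.6]
(0, 0, 40) [521.1 207.6]
(-110, 0, 25) [331.1 204.1]
(-110, 0, 0) [336.4 199.7]
(0, 22, 25) [517.7 166.6]
(0, -100, 0) [496.3 342.8]
(0, -100, 40) [508.7 367.8]
(0, 70, 40) [531.5  73.2]
(-110, 22, 25) [329.7 166.1]
```

View pics/w4b.png

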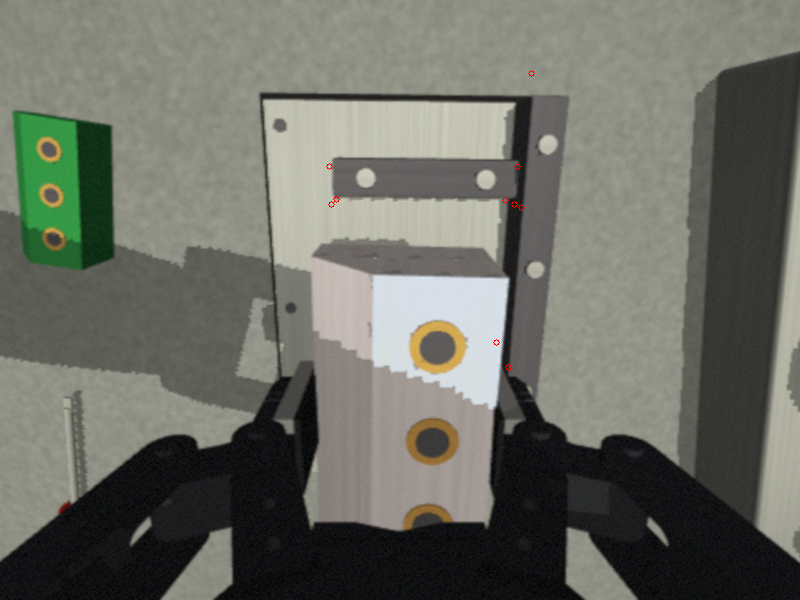

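Wrist view: the stop's inner top edge is at row 197, against 204 predicted, and its end is at column 333, against 330. That puts the corner about 4 mm further to +y and 2 mm to +x. The yaw agrees, and the block has not slipped.

```bash
cat >> h.py <<'E'
yj=-.134; X=np.array([np.cos(yj),np.sin(yj),0]); Y=np.array([-X[1],X[0],0]); C=np.array([.6509,-.1274,.016])
def jig(x,y,z): return C+(x*X+y*Y+np.array([0,0,z]))/1e3
def injig(p): d=np.array(p)-C; return np.array([d@X,d@Y,d[2]])*1e3
E
python3 -c "
from h import *
go(jig(-66,-55.7,180),82.32)"
```

```text
shift [-0.0381  0.0138  0.6551] turn [-0.0003 -0.0004  0.0012] force [ 0.1 -0.2 -2.7] t 10.4
```

apply_moves:
  increments: [0,0,0.001,-0.038,0.014,0.08,-1,0,0,0.001,-0.038,0.014,0.2,-1,0,0,0.001,-0.038,0.014,0.32,-1,0,0,0.001,-0.038,0.014,0.44,-1,0,0,0.001,-0.038,0.014,0.54,-1,0,0,0.001,-0.038,0.014,0.61,-1,0,0,0.001,-0.038,0.014,0.64,-1,0,0,0.001,-0.038,0.014,0.655,-1,0,0,0.001,-0.038,0.014,0.655,-1,0,0,0.001,-0.038,0.014,0.655,-1]

```text
time_s: 11.4
position: [0.5788, -0.1753, 0.1976]
eef_rot: [0.753, 0.658, 0.0, 0.001]
wrist_force: [0.3, 1.1, -4.0]
grip_width: 0.574
grip_force: 62.5
```

```bash
python3 -c "
from h import *
print(injig(get_state()['position']))
go(jig(-66,-55.7,175),82.32)"
```

```text
[-65.06093942 -57.06971771 181.63662448]
shift [ 0.0055 -0.0038  0.0265] turn [ 0.0012  0.0004 -0.0003] force [ 0.3  1.1 -4. ] t 11.4
```

apply_moves:
  increments: [0,0,0,0.005,-0.004,0.005,-1,0,0,0,0.005,-0.004,0.01,-1,0,0,0,0.005,-0.004,0.014,-1,0,0,0,0.005,-0.004,0.018,-1,0,0,0,0.005,-0.004,0.022,-1,0,0,0,0.005,-0.004,0.025,-1,0,0,0,0.005,-0.004,0.026,-1,0,0,0,0.005,-0.004,0.026,-1,0,0,0,0.005,-0.004,0.026,-1,0,0,0,0.005,-0.004,0.026,-1]

```text
time_s: 12.4
position: [0.5776, -0.174, 0.1911]
eef_rot: [0.753, 0.658, -0.0, -0.0]
wrist_force: [-3.6, 1.5, 5.2]
grip_width: 0.573
grip_force: 63.8
```

apply_moves:
  increments: [0,0,0,0.004,0,0,-1,0,0,0,0.008,0,0,-1,0,0,0,0.012,0,0,-1,0,0,0,0.016,0,0,-1,0,0,0,0.02,0,0,-1,0,0,0,0.023,0,0,-1,0,0,0,0.026,0,0,-1,0,0,0,0.028,0,0,-1,0,0,0,0.03,0,0,-1,0,0,0,0.03,0,0,-1]

```text
time_s: 13.4
position: [0.5794, -0.1673, 0.1913]
eef_rot: [0.753, 0.658, 0.001, 0.003]
wrist_force: [-0.5, -3.3, 5.2]
grip_width: 0.574
grip_force: 64.1
```

```bash
python3 -c "
from h import *
s=get_state();print(injig(s['position']),s['wrist_force']@X,s['wrist_force']@Y)"
```

```text
[-65.50202045 -49.12826929 175.27386713] -0.01741691256889711 -3.333833898068343
```

apply_moves:
  increments: [0,0,0,0.003,0,0,-1,0,0,0,0.006,0,0,-1,0,0,0,0.009,0,0,-1,0,0,0,0.012,0,0,-1,0,0,0,0.012,0,0,-1,0,0,0,0.012,0,0,-1,0,0,0,0.012,0,0,-1,0,0,0,0.012,0,0,-1,0,0,0,0.012,0,0,-1,0,0,0,0.012,0,0,-1]

```text
time_s: 14.4
position: [0.5798, -0.1643, 0.1913]
eef_rot: [0.753, 0.658, 0.001, 0.003]
wrist_force: [-0.3, -3.6, 5.4]
grip_width: 0.569
grip_force: 64.1
```

```bash
python3 -c "
from h import *
s=get_state();print(injig(s['position']),s['wrist_force']@X,s['wrist_force']@Y,s['wrist_force'])"
```

```text
[-65.50281806 -46.0977936  175.2600135 ] 0.16664831484705167 -3.6226696295653307 [-0.3188319  -3.61245805  5.43034705]
```

apply_moves:
  increments: [0,0,0,0.003,0,0,-1,0,0,0,0.006,0,0,-1,0,0,0,0.009,0,0,-1,0,0,0,0.012,0,0,-1,0,0,0,0.012,0,0,-1,0,0,0,0.012,0,0,-1,0,0,0,0.012,0,0,-1,0,0,0,0.012,0,0,-1,0,0,0,0.012,0,0,-1,0,0,0,0.012,0,0,-1]

```text
time_s: 15.4
position: [0.5801, -0.1629, 0.1913]
eef_rot: [0.753, 0.659, -0.001, 0.004]
wrist_force: [-2.1, -9.5, 4.1]
grip_width: 0.57
grip_force: 63.5
```

```bash
python3 -c "
from h import *
s=get_state();print(injig(s['position']),s['wrist_force']@X,s['wrist_force']@Y,s['wrist_force'])
im=snap('wrist','w5'); cv2.imwrite('pics/w5b.png',cv2.resize(im[40:240,120:400],(784,560),interpolation=cv2.INTER_CUBIC))"
```

```text
[-65.43008668 -44.68653678 175.27873015] -0.8115426753180202 -9.677777751538136 [-2.09721229 -9.48259903  4.06270768]
```

View pics/w5b.png

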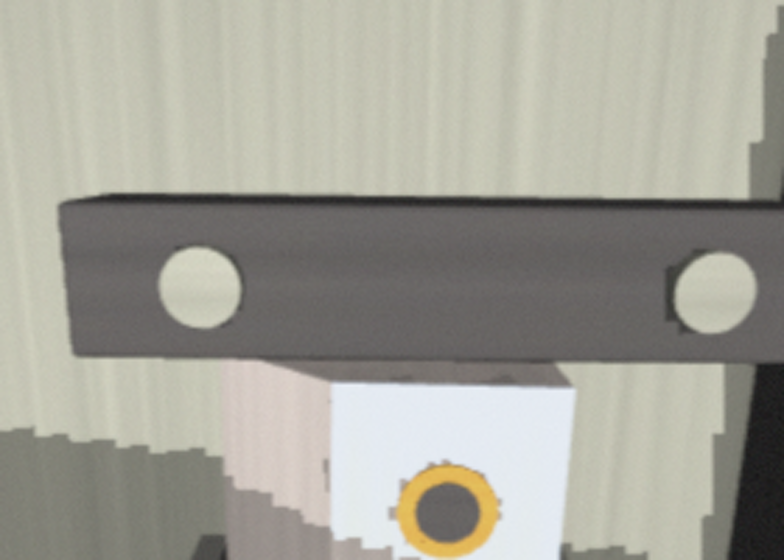

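Wrist view: the block's +y end meets the stop's inner face evenly, with its top end edge at crop row 382 parallel to the stop, and the force is 9.7 N. Now I open the fingers part-way and lift off.

apply_moves:
  increments: [0,0,0,0,0,0,0.6,0,0,0,0,0,0,0.6,0,0,0,0,0,0,0.6,0,0,0,0,0,0,0.6,0,0,0,0,0,-0.02,0.6,0,0,0,0,0,-0.08,0.6,0,0,0,0,0,-0.16,0.6,0,0,0,0,0,-0.24,0.6,0,0,0,0,0,-0.28,0.6,0,0,0,0,0,-0.28,0.2]

```text
time_s: 16.45
position: [0.5799, -0.1608, 0.2627]
eef_rot: [0.753, 0.658, 0.001, 0.002]
wrist_force: [0.3, 0.1, -0.2]
grip_width: 0.649
grip_force: 0.0
```

```bash
python3 -c "
from h import *
s=get_state();print(injig(s['position']),s['grip_width'],s['wrist_force'])
go(jig(-125,-45,246),82.32); go(jig(-125,-45,180),82.32)"
```

```text
[-65.85778955 -42.53941104 246.72593769] 0.6486338357778997 [ 0.28695974  0.11777996 -0.16168362]
shift [-0.01   -0.2366  0.0017] turn [ 0.0025  0.0008 -0.0004] force [ 0.3  0.1 -0.2] t 16.45
shift [-0.0096 -0.2379  0.2657] turn [ 0.0025  0.0008 -0.0004] force [ 0.3  0.1 -0.2] t 16.45
```

apply_moves:
  increments: [0.001,0,0,0,-0.08,0,-1,0.002,0.001,0,-0.01,-0.16,0,-1,0.0025,0.001,0,-0.01,-0.22,0,-1,0.0025,0.001,0,-0.01,-0.237,0,-1,0.0025,0.001,0,-0.01,-0.238,0.02,-1,0.0025,0.001,0,-0.01,-0.238,0.1,-1,0.0025,0.001,0,-0.01,-0.238,0.18,-1,0.0025,0.001,0,-0.01,-0.238,0.24,-1,0.0025,0.001,0,-0.01,-0.238,0.265,-1,0.0025,0.001,0,-0.01,-0.238,0.265,-1]

```text
time_s: 17.45
position: [0.5197, -0.1548, 0.1922]
eef_rot: [0.753, 0.658, -0.001, -0.004]
wrist_force: [0.8, 0.4, -0.5]
grip_width: -0.003
grip_force: 0.0
```

```bash
python3 -c "
from h import *
s=get_state();print(injig(s['position']),s['grip_width'],s['wrist_force'])
go(jig(-70,-45,180),82.32)
im=snap('wrist','w6');cv2.imwrite('pics/w6b.png',im)"
```

```text
[-126.31701718  -44.68827225  176.17482764] -0.0025768212046706584 [ 0.75861492  0.4201577  -0.53909224]
shift [-0.001   0.2252 -0.0169] turn [-0.0036 -0.0014 -0.0004] force [ 0.8  0.4 -0.5] t 17.45
```

View pics/w6b.png

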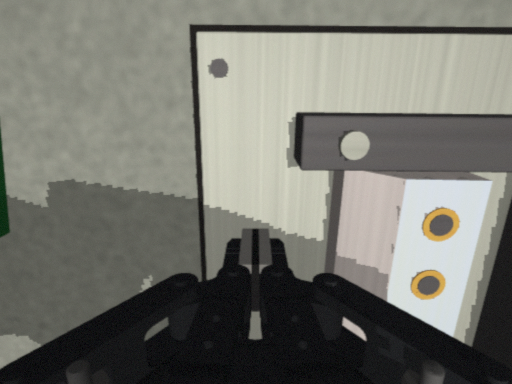

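Wrist view: the shut fingertips at (256,240) stand left of the block's −x face (about column 335). The block is still against the stop. Now I push it along +x.

apply_moves:
  increments: [-0.0036,-0.0014,0,0,0.04,-0.017,-1,-0.0036,-0.0014,0,0,0.08,-0.017,-1,-0.0036,-0.0014,0,0,0.1,-0.017,-1,-0.0036,-0.0014,0,0,0.12,-0.017,-1,-0.0036,-0.0014,0,0,0.14,-0.017,-1,-0.0036,-0.0014,0,0,0.16,-0.017,-1,-0.0036,-0.0014,0,0,0.18,-0.017,-1,-0.0036,-0.0014,0,0,0.2,-0.017,-1,-0.0036,-0.0014,0,0,0.22,-0.017,-1,-0.0036,-0.0014,0,0,0.235,-0.017,-1]

```text
time_s: 18.5
position: [0.5789, -0.1635, 0.1994]
eef_rot: [0.753, 0.658, -0.0, 0.001]
wrist_force: [-6.4, -1.4, 8.4]
grip_width: 0.003
grip_force: 4.5
```

```bash
cat > f.py <<'E'
from h import *
s=get_state();w=s['wrist_force'];print(injig(s['position']).round(2),'Fx',round(w@X,2),'Fy',round(w@Y,2),'Fz',round(w[2],2),'t',s['time_s'])
E
python3 f.py
```

```text
[-66.57 -45.44 183.38] Fx -6.21 Fy -2.23 Fz 8.37 t 18.5
```

```bash
cat > blk.py <<'E'
from h import *
import sys
def topface(im,W,z=.052):
    """bright top-face contour corners -> jig mm on plane z"""
    h=cv2.cvtColor(im,cv2.COLOR_BGR2HSV); b=im.astype(int)
    m=((b[...,0]-b[...,2]>4)&(b[...,0]>105)).astype(np.uint8)
    m=cv2.morphologyEx(m,cv2.MORPH_OPEN,np.ones((3,3)))
    c=[k for k in cv2.findContours(m,0,2)[0] if cv2.contourArea(k)>300]
    for k in c:
        a=cv2.approxPolyDP(cv2.convexHull(k),4,True)[:,0]
        print('area',cv2.contourArea(k)); 
        for u,v in a: print((int(u),int(v)),injig(onplane(W,u,v,z)).round(1))
if __name__=='__main__':
    if len(sys.argv)>2:
        import subprocess
    n=sys.argv[1]; cam=sys.argv[2]; W=model(cam); im=snap(cam,n); topface(im,W)
E
python3 blk.py w7 wrist; python3 f.py
```

```text
area 7019.5
(332, 171) [-37.9   0.5  36. ]
(412, 172) [-6.6  0.1 36. ]
(390, 302) [ -7.2 -60.3  36. ]
(326, 254) [-37.8 -36.   36. ]
[-66.12 -45.46 183.46] Fx -3.26 Fy -1.01 Fz 5.23 t 18.55
```

The block's measured top face spans x −38…−7 and y up to 0, so it is flush with the stop, flat, and about 7 mm short of the fence.

apply_moves:
  increments: [0,0,0,0,0.004,0,-1,0,0,0,0,0.008,0,-1,0,0,0,0,0.012,0,-1,0,0,0,0,0.016,0,-1,0,0,0,0,0.02,0,-1,0,0,0,0,0.024,0,-1,0,0,0,0,0.026,0,-1,0,0,0,0,0.028,0,-1,0,0,0,0,0.028,0,-1,0,0,0,0,0.028,0,-1]

```text
time_s: 19.55
position: [0.5848, -0.1644, 0.1994]
eef_rot: [0.753, 0.658, -0.002, -0.001]
wrist_force: [-9.9, -0.5, 11.4]
grip_width: 0.002
grip_force: 6.9
```

```bash
python3 f.py; python3 blk.py w8 wrist
```

```text
[-60.57 -45.54 183.37] Fx -9.71 Fy -1.79 Fz 11.42 t 19.55
area 6880.5
(332, 171) [-32.6   0.5  36. ]
(409, 172) [-2.5  0.1 36. ]
(390, 302) [ -2.  -60.1  36. ]
(325, 253) [-32.9 -35.5  36. ]
```

apply_moves:
  increments: [0,0,0,0,0,-0.002,-1,0,0,0,0,0,-0.004,-1,0,0,0,0,0.001,-0.006,-1,0,0,0,0,0.002,-0.008,-1,0,0,0,0,0.004,-0.01,-1,0,0,0,0,0.006,-0.01,-1,0,0,0,0,0.008,-0.01,-1,0,0,0,0,0.008,-0.01,-1,0,0,0,0,0.008,-0.01,-1,0,0,0,0,0.008,-0.01,-1]

```text
time_s: 20.6
position: [0.5855, -0.1645, 0.1996]
eef_rot: [0.753, 0.658, -0.003, -0.002]
wrist_force: [-10.3, -2.4, 4.9]
grip_width: -0.002
grip_force: 5.7
```

```bash
python3 f.py; python3 blk.py w9 wrist
```

```text
[-59.82 -45.54 183.59] Fx -9.84 Fy -3.79 Fz 4.88 t 20.6
area 6894.5
(331, 171) [-32.9   0.5  36. ]
(409, 173) [-2.4 -0.2 36. ]
(390, 302) [ -2. -60.  36.]
(325, 253) [-32.8 -35.5  36. ]
```

The block has stopped moving while Fx holds, and its far edge is parallel to the fence, so it is on the fence. Next I give one gentle push at the −y end to make sure of the stop.

apply_moves:
  increments: [0,0,0,0,-0.03,0,-1,0,0,0,0,-0.06,-0.02,-1,0,0,0,0,-0.06,-0.12,-1,0,0,0,0,-0.05,-0.22,-1,0,0,0,-0.04,-0.03,-0.27,-1,0,0,0,-0.14,0.02,-0.27,-1,0,0,0,-0.24,0.06,-0.27,-1,0,0,0,-0.31,0.08,-0.27,-1,0,0,0,-0.34,0.08,-0.27,-1,0,0,0,-0.34,0.08,-0.27,-1]

```text
time_s: 21.65
position: [0.5949, -0.2519, 0.2671]
eef_rot: [0.754, 0.657, 0.0, 0.001]
wrist_force: [-0.3, 0.3, 0.5]
grip_width: -0.001
grip_force: 0.0
```

```bash
python3 f.py; python3 -c "
from h import *
go(jig(-40,-125,184),82.32)"; python3 blk.py w10 wrist
```

```text
[ -38.89 -130.9   251.13] Fx -0.33 Fy 0.29 Fz 0.54 t 21.65
shift [ 0.0237 -0.0049  0.2685] turn [ 0.0008  0.0002 -0.0013] force [-0.3  0.3  0.5] t 21.65
area 8339.5
(328, 0) [-1.4 -8.3 36. ]
(318, 152) [ -1.9 -89.8  36. ]
(266, 151) [-33.6 -89.1  36. ]
(269, 0) [-32.7  -8.2  36. ]
```

apply_moves:
  increments: [0,0,0,0.01,-0.005,0.08,-1,0,0,0,0.02,-0.005,0.18,-1,0,0,0,0.02,-0.005,0.25,-1,0,0,0,0.02,-0.005,0.268,-1,0,0,0,0.04,-0.005,0.268,-1,0,0,0,0.07,-0.005,0.268,-1,0,0,0,0.1,-0.005,0.268,-1,0,0,0,0.115,-0.005,0.268,-1,0,0,0,0.122,-0.005,0.268,-1,0,0,0,0.122,-0.005,0.268,-1]

```text
time_s: 22.7
position: [0.5985, -0.2215, 0.2018]
eef_rot: [0.753, 0.658, -0.0, 0.003]
wrist_force: [-1.0, -4.1, 0.8]
grip_width: -0.001
grip_force: 2.1
```

```bash
python3 f.py
```

```text
[ -39.32 -100.2   185.8 ] Fx -0.44 Fy -4.23 Fz 0.77 t 22.7
```

apply_moves:
  increments: [0,0,0,0.002,0,0,-1,0,0,0,0.004,0,0,-1,0,0,0,0.006,0,0,-1,0,0,0,0.008,0,0,-1,0,0,0,0.01,0,0,-1,0,0,0,0.01,0,0,-1,0,0,0,0.01,0,0,-1,0,0,0,0.01,0,0,-1,0,0,0,0.01,0,0,-1,0,0,0,0.01,0,0,-1]

```text
time_s: 23.7
position: [0.5986, -0.2208, 0.2018]
eef_rot: [0.753, 0.658, -0.001, 0.004]
wrist_force: [-3.0, -10.5, 0.2]
grip_width: 0.001
grip_force: 5.3
```

```bash
python3 f.py
```

```text
[-39.38 -99.56 185.79] Fx -1.6 Fy -10.77 Fz 0.21 t 23.7
```

Against the stop: Fy is about 11 N with almost no motion. Now I go round to the bevel side and tilt the tool 45°.

apply_moves:
  increments: [0,0,0,-0.04,0,0,-1,0,0,0,-0.06,0,-0.04,-1,0,0,0,-0.06,0,-0.16,-1,0,0,0,-0.06,-0.04,-0.28,-1,-0.03,0,0,0,-0.15,-0.3,-1,-0.1,0,0,0.07,-0.28,-0.3,-1,-0.17,0,0,0.14,-0.4,-0.3,-1,-0.24,0,0,0.2,-0.5,-0.3,-1,-0.31,0,0,0.22,-0.55,-0.3,-1,-0.38,0,0,0.22,-0.57,-0.3,-1]

```text
time_s: 24.7
position: [0.4653, -0.1426, 0.2753]
eef_rot: [0.704, 0.617, 0.234, 0.262]
wrist_force: [0.8, 0.9, -0.0]
grip_width: -0.003
grip_force: 0.0
```

```bash
python3 f.py; python3 -c "
from h import *
print(get_state()['joint_positions'].round(2))
go(jig(-180,-44.6,164),82.32,45)"; python3 blk.py w11 wrist;  python3 blk.py t11 top
```

```text
[-181.96  -39.83  259.31] Fx 0.65 Fy 0.95 Fz -0.02 t 24.7
[-0.55 -0.06  2.25  0.8   0.39 -1.09]
shift [-0.021  -0.245   0.2921] turn [-0.0336 -0.0037  0.0004] force [ 0.8  0.9 -0. ] t 24.7
area 460.5
(91, 240) [-338.5  541.6   36. ]
(111, 241) [-333.   479.1   36. ]
(109, 262) [-398.   473.2   36. ]
(89, 262) [-406.5  534.6   36. ]
area 317.0
(186, 125) [ 74.2 306.9  36. ]
(191, 138) [ 32.9 283.8  36. ]
(167, 147) [ -8.  356.1  36. ]
(162, 135) [ 29.5 379.   36. ]
area 2153.0
(83, 44) [305.5 695.5  36. ]
(487, 51) [ 477.8 -663.9   36. ]
(84, 50) [284.7 687.9  36. ]
area 322.5
(0, 43) [268.9 971.2  36. ]
(68, 47) [287.6 743.1  36. ]
(0, 48) [251.3 967.1  36. ]
```

```bash
python3 -c "
from h import *
go(jig(-163.3,-44.6,178.3),82.32,35)"
```

```text
shift [-0.0183 -0.1589  0.2918] turn [ 0.052  -0.0037 -0.    ] force [ 0.7 -0.5  0.8] t 24.8
```

apply_moves:
  increments: [0.01,0,0,0,-0.02,0.03,-1,0.02,-0.001,0,-0.005,-0.05,0.09,-1,0.03,-0.002,0,-0.01,-0.08,0.15,-1,0.04,-0.003,0,-0.015,-0.11,0.21,-1,0.05,-0.004,0,-0.018,-0.14,0.26,-1,0.052,-0.004,0,-0.018,-0.155,0.285,-1,0.052,-0.004,0,-0.018,-0.159,0.292,-1,0.052,-0.004,0,-0.018,-0.159,0.292,-1,0.052,-0.004,0,-0.018,-0.159,0.292,-1,0.052,-0.004,0,-0.018,-0.159,0.292,-1]

```text
time_s: 25.8
position: [0.4841, -0.1507, 0.1948]
eef_rot: [0.718, 0.628, 0.197, 0.227]
wrist_force: [0.3, -0.2, 0.2]
grip_width: -0.001
grip_force: 0.0
```

```bash
python3 f.py
python3 - <<'E'
from h import *
s=get_state();print(s['joint_positions'].round(2))
go(jig(-149.2,-44.6,164.2),82.32,35)
T=R.from_quat(s['eef_rot']); print('diag 10mm in tool',(T.inv().apply((X-[0,0,1])/2**.5)*.04).round(4)); print('tip',injig(s['position']+T.apply([0,.0083,.1734])))
E
python3 blk.py w12 wrist
```

```text
[-162.19  -45.38  178.75] Fx 0.3 Fy -0.12 Fz 0.16 t 25.8
[-0.54  0.15  2.21  0.84  0.3  -1.15]
shift [0.0033 0.0091 0.0775] turn [0.0003 0.0012 0.0008] force [ 0.3 -0.2  0.2] t 25.8
diag 10mm in tool [0.0001 0.0069 0.0394]
tip [-55.85165539 -45.77306679  41.53260993]
```

apply_moves:
  increments: [0,0,0,0.001,0.002,0.01,-1,0,0,0,0.002,0.004,0.022,-1,0,0,0,0.003,0.006,0.034,-1,0,0,0,0.003,0.008,0.046,-1,0,0,0,0.003,0.01,0.056,-1,0,0,0,0.003,0.011,0.062,-1,0,0,0,0.003,0.012,0.066,-1,0,0,0,0.003,0.012,0.067,-1,0,0,0,0.003,0.012,0.067,-1,0,0,0,0.003,0.012,0.067,-1]

```text
time_s: 26.85
position: [0.4959, -0.1515, 0.182]
eef_rot: [0.718, 0.628, 0.197, 0.227]
wrist_force: [0.0, -0.4, 0.4]
grip_width: 0.001
grip_force: 0.0
```

```bash
cat > g.py <<'E'
from h import *
s=get_state();print(s['joint_positions'].round(3))
T=R.from_quat(s['eef_rot']); print('diag 10mm',(T.inv().apply((X-[0,0,1])/2**.5)*.04).round(4),'tip',injig(s['position']+T.apply([0,.0083,.1734])).round(1))
E
python3 f.py; python3 g.py
```

```text
[-150.42  -44.6   166.03] Fx 0.09 Fy -0.4 Fz 0.42 t 26.85
[-0.525  0.197  2.188  0.886  0.283 -1.193]
diag 10mm [0.0001 0.007  0.0394] tip [-44.2 -44.9  28.7]
```

apply_moves:
  increments: [0,0,0,0,0.0005,0.003,-1,0,0,0,0,0.001,0.006,-1,0,0,0,0,0.0015,0.009,-1,0,0,0,0,0.002,0.012,-1,0,0,0,0,0.0025,0.014,-1,0,0,0,0,0.003,0.016,-1,0,0,0,0,0.003,0.016,-1,0,0,0,0,0.003,0.016,-1,0,0,0,0,0.003,0.016,-1,0,0,0,0,0.003,0.016,-1]

```text
time_s: 27.85
position: [0.4988, -0.1519, 0.1791]
eef_rot: [0.718, 0.628, 0.197, 0.227]
wrist_force: [-0.8, 0.4, 0.7]
grip_width: 0.004
grip_force: 0.2
```

```bash
python3 f.py; python3 g.py
```

```text
[-147.51  -44.56  163.11] Fx -0.84 Fy 0.33 Fz 0.7 t 27.85
[-0.522  0.209  2.181  0.898  0.279 -1.203]
diag 10mm [0.0001 0.007  0.0394] tip [-41.4 -44.9  25.7]
```

Just touching. I press a further 4 mm.

apply_moves:
  increments: [0,0,0,0,0.0005,0.003,-1,0,0,0,0,0.001,0.006,-1,0,0,0,0,0.0015,0.009,-1,0,0,0,0,0.002,0.012,-1,0,0,0,0,0.0025,0.014,-1,0,0,0,0,0.003,0.016,-1,0,0,0,0,0.003,0.016,-1,0,0,0,0,0.003,0.016,-1,0,0,0,0,0.003,0.016,-1,0,0,0,0,0.003,0.016,-1]

```text
time_s: 28.85
position: [0.4996, -0.1521, 0.1784]
eef_rot: [0.717, 0.629, 0.197, 0.227]
wrist_force: [-42.8, 4.6, 39.9]
grip_width: -0.003
grip_force: 29.4
```

```bash
python3 f.py; python3 g.py
```

```text
[-146.6   -44.67  162.39] Fx -43.05 Fy -1.21 Fz 39.94 t 28.85
[-0.522  0.212  2.179  0.906  0.278 -1.213]
diag 10mm [0.     0.0069 0.0394] tip [-40.3 -44.8  25.2]
```

Too firm at 59 N. I ease off by about 2 mm.

apply_moves:
  increments: [0,0,0,0,-0.0007,-0.004,-1,0,0,0,0,-0.0014,-0.008,-1,0,0,0,0,-0.0014,-0.008,-1,0,0,0,0,-0.0014,-0.008,-1,0,0,0,0,-0.0014,-0.008,-1,0,0,0,0,-0.0014,-0.008,-1,0,0,0,0,-0.0014,-0.008,-1,0,0,0,0,-0.0014,-0.008,-1,0,0,0,0,-0.0014,-0.008,-1,0,0,0,0,-0.0014,-0.008,-1]

```text
time_s: 29.85
position: [0.4993, -0.152, 0.1787]
eef_rot: [0.718, 0.628, 0.197, 0.227]
wrist_force: [-20.4, 3.8, 18.5]
grip_width: 0.002
grip_force: 13.8
```

```bash
python3 f.py; python3 g.py
```

```text
[-146.93  -44.62  162.69] Fx -20.7 Fy 1.01 Fz 18.5 t 29.85
[-0.522  0.211  2.18   0.902  0.278 -1.208]
diag 10mm [0.     0.007  0.0394] tip [-40.7 -44.9  25.4]
```

apply_moves:
  increments: [0,0,0,0,-0.0005,-0.003,-1,0,0,0,0,-0.0005,-0.003,-1,0,0,0,0,-0.0005,-0.003,-1,0,0,0,0,-0.0005,-0.003,-1,0,0,0,0,-0.0005,-0.003,-1,0,0,0,0,-0.0005,-0.003,-1,0,0,0,0,-0.0005,-0.003,-1,0,0,0,0,-0.0005,-0.003,-1,0,0,0,0,-0.0005,-0.003,-1,0,0,0,0,-0.0005,-0.003,-1]

```text
time_s: 30.85
position: [0.4992, -0.1519, 0.1788]
eef_rot: [0.718, 0.628, 0.197, 0.227]
wrist_force: [-12.5, 1.5, 11.0]
grip_width: -0.001
grip_force: 8.3
```

```bash
python3 f.py
python3 - <<'E'
from h import *
W=model('wrist'); im=snap('wrist','wf')
# expected seated top-face corners in the picture and brightness on either side of the edges
b=im.astype(int); m=((b[...,0]-b[...,2]>3)).astype(np.uint8); m=cv2.morphologyEx(m,cv2.MORPH_OPEN,np.ones((3,3)))
for k in cv2.findContours(m,0,2)[0]:
    if cv2.contourArea(k)>150:
        print(cv2.contourArea(k),[(tuple(map(int,p)),injig(onplane(W,*p,.052)).round(1).tolist()) for p in cv2.approxPolyDP(cv2.convexHull(k),4,True)[:,0]])
E
```

```text
[-147.1   -44.6   162.81] Fx -12.61 Fy -0.19 Fz 11.03 t 30.85
```

Run:
```python
from h import *
S=model('side'); im=snap('side','sf')
for a in[(0,0,36),(0,-90,36),(-32,0,36),(-32,-90,36),(-50,-90,18),(-50,-90,0),(0,-90,0)]: print(a,proj(S,jig(a[0]-1.9,a[1]+.3,a[2])).round(1))
u0,v0,u1,v1=275,185,345,250
b=im[v0:v1,u0:u1].astype(int); m=((b.min(2)>165)).astype(np.uint8)
for k in cv2.findContours(m,0,2)[0]:
    if cv2.contourArea(k)>40: print(cv2.contourArea(k),(cv2.approxPolyDP(cv2.convexHull(k),1.5,True)[:,0]+[u0,v0]).tolist())
W=model('wrist'); w=cv2.imread('pics/wf.png')
for a in[(0,0,36),(0,-90,36),(-32,0,36),(-32,-90,36),(-50,0,18),(-50,-90,18)]: print(a,proj(W,jig(a[0]-1.9,a[1]+.3,a[2])).round(1))
```

```text
(0, 0, 36) [312.5 199.9]
(0, -90, 36) [328.5 218.1]
(-32, 0, 36) [302.6 202.7]
(-32, -90, 36) [318.2 221.2]
(-50, -90, 18) [311.9 228.1]
(-50, -90, 0) [311.6 233.1]
(0, -90, 0) [327.6 228.2]
684.0 [[342, 248], [283, 249], [294, 238], [308, 230], [327, 231]]
142.0 [[301, 221], [290, 226], [275, 227], [275, 220], [297, 217]]
311.0 [[312, 200], [328, 217], [313, 227], [309, 222], [305, 208], [309, 201]]
(0, 0, 36) [347.9 154.3]
(0, -90, 36) [334.2 300.4]
(-32, 0, 36) [302.8 161.7]
(-32, -90, 36) [294.9 321.9]
(-50, 0, 18) [248.9 159.6]
(-50, -90, 18) [249.5 316.1]
```

The side view agrees with the seated pose to about a pixel: corners at (312,200), (328,217) and (313,227). The push is steady at 16.8 N, so I hand in.

```bash
python3 f.py; python3 -c "
from bench import ctrl
print(ctrl.job_done())"
```

```text
[-147.13  -44.58  162.77] Fx -11.84 Fy -0.05 Fz 11.63 t 30.95
the job is handed in; nothing more can be done
None
```

The job is handed in at 31 s: the bevelled block was held over the lens for nearly 2 s, then seated flat against fence and stop, and is held there by a steady diagonal push of about 16.6 N on the bevel; that push briefly reached 59 N at the wrist before I eased it, and the result has not been reported back.

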